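# Uncover the control unit and lower the probe arm

### The job

Unclip the black cover from the control unit in the sloping cradle by squeezing its two upright tabs together, lift it off, and set it down right way up and flat on the floor of the grey parts tray, without dropping it. Then swing the hinged probe arm all the way down onto the open board. Leave the other things on the bench where they are.

Things in the scene. Friction and masses are not known exactly. Their poses are not given: they have to be found in the camera images.
- stand: Fixed cradle, base 185 x 200 mm, holding an aluminium control unit whose flat top face slopes 25 deg. Origin on the bench below the middle of that face (point seat). The face rises along the stand's x (level, roughly away from the robot); y: left; z: up. Its outward normal is (-0.423, 0, 0.906), its uphill direction (0.906, 0, 0.423) in this frame. The face is 144 mm uphill by 152 mm in y.
- seat (a point): Middle of the unit's top face, 115 mm above the stand's origin (axes as the stand's): the cover's origin when clipped on. Here the face has a window, 84 mm uphill x 124 mm in y, with the green board 12 mm below; the cover closes it.
- cover: Loose black plastic cover (tabs dark grey), plate 96 (x) x 136 (y) x 3 mm, 0.12 kg. Origin: middle of the plate's underside, lying on the sloping face at the start; x points uphill, z out of its top. A skirt reaches 10 mm below into the window (1.5 mm play); set down level it stands on it, origin 10 mm over the floor. Two tabs stand on top. With both squeezed in and held, it lifts straight out along its z.
- tab_low (a joint): Lower tab (both alike): upright plate at x = -26 mm on the cover, 4 mm thick, 26 mm wide in y, top 30 mm above the cover's origin. Value: its travel towards the cover's middle, m: 0 latched, 0.009 at its stop. Its latch tongue grips 4 mm under the window's edge, free at 0.004 to 0.006. Spring 2 N at first, 8.5 N at the stop; springs back when let go.
- tab_high (a joint): Upper tab, the mirror image at x = +26 mm. Over both tabs' outer faces: 56 mm latched, 38 mm with both at their stops. Outside each tab the cover's plate runs on for 20 mm, then the unit's flat face, so fingers have room.
- probe_arm (a joint): Angle of the hinged aluminium probe arm, rad: 0 = down over the board, parallel to the slope; about 2 at the start, leaning outwards to the left; stop at 2.25. Stiff hinge, stays where left, takes 0.2 to 0.3 N m. Reaches 112 mm from its axis, 12 mm thick (axis in its middle); two black knobs 60 mm from the axis stand 25 mm above its middle plane, contact pins reach 26 mm below. The cover, while on, blocks it.
- probe_hinge (a point): Point on the arm's hinge axis: 88 mm left (stand's +y) of the seat and 14 mm out along the slope's normal. The axis runs along the slope's uphill direction. Its two cheeks stand 24 mm out from the sloping face.
- probe_tab (a point): Middle of the upper face of the black end tab of the probe arm (32 x 32 x 12 mm), 96 mm from the hinge axis, 6 mm above the arm's middle plane: the place to push. With the arm up, this face looks outwards to the left, away from the unit; push it over towards the unit and down.
- tray: Fixed open grey plastic parts tray, 178 (x) x 198 (y) x 18 mm outside, walls and floor 4 mm, empty. Origin in the middle of its underside. It stands to the left or the right of the cradle; a multimeter (150 x 78 x 46 mm) stands on the other side.
- driver: Bystander: screwdriver with a black handle, 170 mm long, lying in front of the cradle; leave it.
- screw_dish: Bystander: steel dish, 70 mm across, 18 mm high; leave it.
- plug: Bystander: black connector plug, about 75 x 38 x 22 mm; leave it.
- flux_jar: Bystander: small lidded jar, 44 mm across, 50 mm high; leave it.
- spare_ecu: Bystander: closed aluminium control unit lying flat, 110 x 166 x 33 mm, fins on top; leave it.
- brush: Bystander: brush with a wooden handle, 160 mm long; leave it.

How it is judged (in metres and radians):
On the way, in this order (a step that is already met when the one before it is completed fails the run):
1. both tabs are squeezed in, by at least 4 mm each, while the cover is still on the unit (value of joint each of tab_low, tab_high above 0.004 m and distance between cover and seat below 0.012 m and contact force between the fingers and cover above 1 N), for 0.05 s.
2. the cover stands right way up, flat on the tray's floor, let go and at rest (horizontal distance between cover and tray below 0.08 m and z of cover in the frame of tray between 0.01 and 0.0175 m and angle between cover's own z axis and vertical below 0.08 rad and linear speed of cover below 0.03 m/s and contact force between the fingers and cover below 0.2 N), for 0.2 s.
3. the probe arm is fully down (value of joint probe_arm below 0.06 rad), for 0.2 s.
At the end, for the whole second after the job is handed in: The cover stands right way up (within 4.5 deg) on the floor of the tray, at rest and let go (its origin 10 to 17.5 mm above the tray's underside, within 80 mm of its middle), and the probe arm is down (joint below 0.06 rad) (all of step 2 and value of joint probe_arm below 0.06 rad); the robot touches nothing.
It fails at once if the cover falls freely (faster than 0.7 m/s with no finger on it) (linear speed of cover above 0.7 m/s and contact force between the fingers and cover below 0.05 N).
It fails at once if another thing on the bench is shifted by more than 30 mm (distance of any of driver, screw_dish, plug, flux_jar, spare_ecu, brush from where it was at the start of the episode above 0.03 m).
It also fails if it takes over 67 s, if anything falls off the work surface, if the arm or the gripper's body presses on something with over 40 N, if the wrist force passes 120 N, or if a joint passes its speed limit or range.

### The arm

A 6-joint arm with a two-finger parallel gripper is mounted at the origin on the work surface. World frame = base frame: x ahead of the robot, y to its left, z up, the work surface at z = 0. Lengths are in m, angles in degrees, forces in N, time in s.
With the tool pointing down it reaches from about 0.35 to 0.875 m from the base axis. Payload 4.2 kg.
Tool frame: the origin (TCP) lies midway between the tips of the shut fingers; the grasp point (between the pads) lies 19 mm behind it; z points along the fingers, y is the line along which they close (so a half turn about z gives the same grasp; the last joint's range is limited). The gripper opens to 87 mm and grips with 3 to 60 N. Pads are 19 mm wide; open, the fingers measure 117 mm over their backs; the gripper's body (75 mm by 190 mm) begins 51 mm behind the grasp point.
Start: joints at [87.983, 22.042, 0.453, 0, -68.411, -14.817], TCP at [0.181, 0.598, 0.223] pointing down, gripper open.
Joint ranges: [-179.83, 179.83], [-69.29, 118.12], [-61.27, 80.66], [-181.25, 117.63], [-171.15, -9.14], [-177.46, 177.46]. Speed limits (degrees/s): [159.86, 159.86, 180, 180, 180, 180].

### API

Orientations are given as a 3x3 rotation matrix whose columns are the frame's x, y, z axes.
In Python, from station import sense, capture, camera_params, finish_job gives the robot as it stands.
- The arm moves only by the tool drive_tool, never from a script. Its argument "rows" is a list of rows, each an object of numbers: "tx", "ty", "tz": the shift along the tool's x, y, z in cm; "ax", "ay", "az": the turn, a rotation vector about the tool's x, y, z in rad; "claw": the finger opening in cm, from 0 to 8.7. In form: [{"tx": .., "ty": .., "tz": .., "ax": .., "ay": .., "az": .., "claw": ..}, ...]. A call has 1 to 10 rows; each row shifts and turns the commanded pose from where the row before left it, along the tool's axes as they then stand; what a row does not reach is not made up. A row lasts 1/12 s, in which the tool goes at most 41.7 mm and 7.16 degrees, less where a joint would pass 70% of its speed; a pose out of reach is approached as far as the arm can. A call with a gripper value outside its range is refused whole. The fingers move at their own pace and stop on an object; the grip force is fixed at half the most. Time passes only in rows, so rows that do not move let the fingers close. It gives the time, the measured TCP pose, the force, the opening and the grip force at its end, in the units of the state.
- sense(): the state, without advancing time (a new reading comes with each control period).
- capture(name): name is "side" or "top"; returns (picture, depth): 420x560x3 uint8, red, green, blue; 420x560 float32, m along the optical axis (not along the pixel's ray), 0 where there is no reading.
- camera_params(name): a dict with "intrinsics" (3x3 intrinsics, pixels), "R" (3x3) and "t" (3): a world point X has camera coordinates R X + t. Camera axes: x right, y down, z forward; pixel columns grow to the right and rows downward; lengths in m; the calibration is good to about 2 mm. A picture is of the moment at which its call begins. camera_params takes no time and is no camera call.
- finish_job(): hands the job in; it is judged then, once.
The state is a dict: "time_s": time; "joints": joint angles; "joint_velocities": joint speeds; "effort": joint torques, N m; "tcp_pos": TCP position; "ee_rot": TCP orientation; "wrist_force": force on the tool from outside, world axes, zero at the start; "moment": the same for the moment, N m; "gripper_width": opening from 0.0 (shut) to 1.0 (fully open); "gripper_force": force on a finger pad.
Only numpy, scipy, OpenCV 4.12 (cv2) and the standard library are available. Lean on these libraries where they do the work, as an engineer would, in place of code of your own. Each camera call takes 0.05 s, during which the arm holds its last target. There are 200 camera calls.

## Working session

There is one attempt and no reset: what is moved stays moved. The work goes in short steps, Python scripts to look and compute and a tool call to move; the robot and the scene stay as the last step left them, time stands still between calls to the robot, and variables do not carry over. Pictures are saved under pics/ and viewed, at most 12 in all, crops included, and the job is handed in when it is done.

Besides the shell and the picture viewer there is one more tool, called after ">>>" by a JSON object that holds its "fn" and its "kwargs", one argument or row to a line. drive_tool: Moves the arm, as the interface text tells. Its arguments: {"type":"object","properties":{"rows":{"type":"array"}},"required":["rows"]}

```bash
mkdir -p pics; python3 - <<'E'
from station import *
import cv2,numpy as np
for n in("side","top"):
    p,d=capture(n); np.savez(f"{n}0.npz",p=p,d=d); cv2.imwrite(f"pics/{n}0.png",p[:,:,::-1])
    c=camera_params(n); print(n,np.round(c["intrinsics"],1).tolist(),np.round(c["R"],3).tolist(),np.round(c["t"],3), (d>0).mean())
s=sense();print(s["time_s"],s["tcp_pos"],np.round(s["ee_rot"],3).tolist())
E
```

```text
side [[473.2, 0.0, 282.8], [0.0, 473.2, 206.1], [0.0, 0.0, 1.0]] [[-0.769, -0.639, -0.014], [-0.487, 0.599, -0.636], [0.415, -0.482, -0.772]] [0.416 0.342 0.917] 0.9959566326530612
top [[447.1, 0.0, 276.0], [0.0, 447.1, 208.2], [0.0, 0.0, 1.0]] [[0.012, -1.0, -0.004], [-0.995, -0.011, -0.104], [0.104, 0.005, -0.995]] [-0.025  0.576  1.07 ] 0.9959608843537415
0.1 [0.18078612 0.59771725 0.22158241] [[0.957, -0.29, -0.0], [-0.29, -0.957, -0.002], [0.0, 0.002, -1.0]]
```

View pics/side0.png

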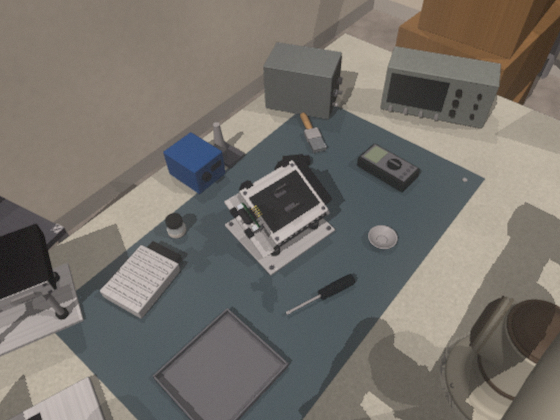

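View pics/top0.png

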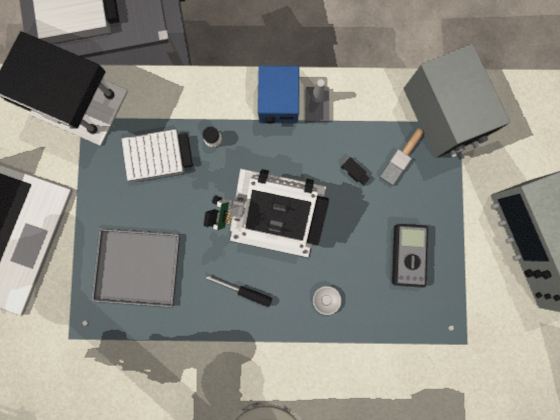

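The side view shows the cradle at about (280,210), its cover on, and the tray at (222,370). The top view shows the cover at (278,214), tabs near (279,207) and (277,225), the probe arm leaning left at (220,213), and the tray at (137,267), left of the cradle. The multimeter is on the right.

```bash
cat > h.py <<'E'
import numpy as np,cv2
from station import *
def cloud(n,d):
    c=camera_params(n);K=c["intrinsics"];v,u=np.mgrid[:420,:560]
    P=np.stack([(u-K[0][2])/K[0][0]*d,(v-K[1][2])/K[1][1]*d,d],-1)
    return (P-np.array(c["t"]))@np.array(c["R"])
def proj(n,X):
    c=camera_params(n);q=np.array(c["K"] if "K" in c else c["intrinsics"])@(np.array(c["R"])@np.asarray(X).T+np.array(c["t"])[:,None]);return (q[:2]/q[2]).T
E
python3 - <<'E'
from h import *
T=np.load("top0.npz");S=np.load("side0.npz")
W=cloud("top",T["d"]);p=T["p"].astype(int)
print("table z",np.median(W[300:330,180:220,2]))
# white face
roi=np.zeros((420,560),bool);roi[168:262,228:325]=1
m=roi&(p.min(2)>150)&(W[...,2]>.06)
A=W[m]
for _ in range(6):
    c=A.mean(0);n=np.linalg.svd(A-c,full_matrices=0)[2][2];n*=np.sign(n[2])
    r=(W[m]-c)@n;A=W[m][abs(r-np.median(r[abs(r)<.01]))<.003] if _<3 else W[m][abs(r)<.003]
print("face n",n,"c",c,len(A),"tilt",np.degrees(np.arccos(n[2])),"yaw",np.degrees(np.arctan2(-n[1],-n[0])))
np.savez("plane.npz",n=n,c=c)
# cover dark mask
h=(W-c)@n
m2=roi&(p.max(2)<75)&(abs(h)<.012)
k,l,st,ce=cv2.connectedComponentsWithStats(m2.astype(np.uint8))
i=1+st[1:,4].argmax();print(st[i])
m2=l==i
h3=h[m2];print("cover h",np.median(h3))
pts=W[m2]
yaw=np.arctan2(-n[1],-n[0]);ux=np.array([np.cos(yaw)*n[2],np.sin(yaw)*n[2],np.hypot(n[0],n[1])]);uy=np.cross(n,ux)
uv=np.c_[(pts-c)@ux,(pts-c)@uy].astype(np.float32)
print(cv2.minAreaRect(uv))
# tray
gr=np.zeros((420,560),bool);gr[222:312,88:186]=1
mt=gr&(W[...,2]>.012)&(W[...,2]<.03)
q=W[mt][:,:2].astype(np.float32);print("tray",cv2.minAreaRect(q),len(q))
for nme,D in(("top",T),("side",S)):
    b=(160,265,195,330) if nme=="top" else (145,275,215,345)
    im=D["p"][b[0]:b[1],b[2]:b[3],::-1];cv2.imwrite(f"pics/{nme}c.png",cv2.resize(im,None,fx=4,fy=4,interpolation=2))
a=cv2.imread("pics/topc.png");b=cv2.imread("pics/sidec.png");print(a.shape,b.shape)
E
```

```text
table z -0.0005029944778735811
face n [-0.62413699  0.73766961  0.25748119] c [0.58939613 0.00998994 0.11304846] 136 tilt 75.07934263495785 yaw -49.765678065845314
[254 190  48  50 649]
cover h -0.00013387071549581292
((0.015539467334747314, -0.052827902138233185), (0.1530170440673828, 0.04825592786073685), 72.2554931640625)
tray ((0.4274606704711914, 0.3279899060726166), (0.19972026348114014, 0.17795585095882416), 86.64579010009766) 550
(420, 540, 3) (520, 520, 3)
```

View pics/topc.png

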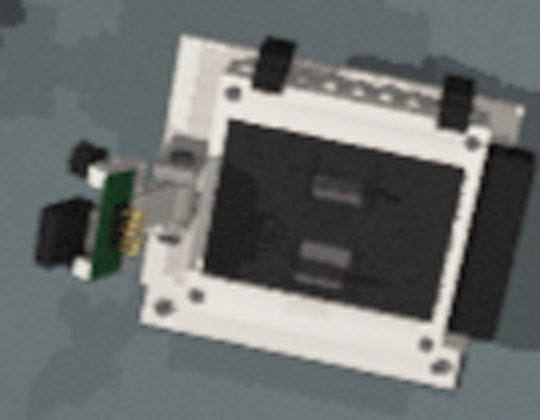

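View pics/sidec.png

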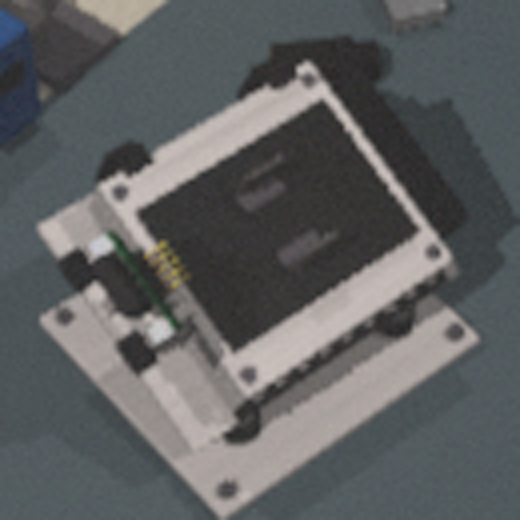

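The crops show the cover plate corners clearly. In the top crop they are at (228,120), (466,168), (436,322) and (203,275). In the side crop they are at (138,212), (324,100), (420,230) and (235,350). I'll triangulate from these.

```bash
python3 - <<'E'
from h import *
a=np.array([(228,120),(466,168),(436,322),(203,275)],float)/4+[195,160]-.4
b=np.array([(138,212),(324,100),(420,230),(235,350)],float)/4+[215,145]-.4
P=[np.array(c["intrinsics"])@np.c_[c["R"],c["t"]] for c in map(camera_params,("top","side"))]
X=cv2.triangulatePoints(P[0],P[1],a.T,b.T);X=(X[:3]/X[3]).T;print(X.round(4))
print("reproj",(proj("top",X)-a).round(1).tolist(),"sides",np.linalg.norm(X-np.roll(X,-1,0),axis=1))
ctr=X.mean(0);y=(X[0]+X[3]-X[1]-X[2])/2;yaw=np.arctan2(-y[0],y[1])
x=(X[0]+X[1]-X[2]-X[3])/2;print("ctr",ctr,"yaw from y",np.degrees(yaw),"from x",np.degrees(np.arctan2(x[1],x[0])),"tilt",np.degrees(np.arcsin(x[2]/np.linalg.norm(x))))
D=np.load("top0.npz")["d"];W=cloud("top",D);print("depth ctr",W[213,278],W[209,262],W[218,296])
# best: model corners with yaw avg, 25deg, fit by lsq on reprojection
from scipy.optimize import least_squares
L=np.array([(48,68,3),(48,-68,3),(-48,-68,3),(-48,68,3)])/1e3
t=np.radians(25);R0=np.array([[np.cos(t),0,-np.sin(t)],[0,1,0],[np.sin(t),0,np.cos(t)]])
def f(q):
    c,s=np.cos(q[3]),np.sin(q[3]);Y=L@(np.array([[c,-s,0],[s,c,0],[0,0,1]])@R0).T+q[:3]
    return np.r_[(proj("top",Y)-a).ravel(),(proj("side",Y)-b).ravel()]
r=least_squares(f,[*ctr,yaw]);print("fit",r.x,np.degrees(r.x[3]),abs(r.fun).max())
# verify against depth: height over the fitted cover plane in cover coords
c,s=np.cos(r.x[3]),np.sin(r.x[3]);R=np.array([[c,-s,0],[s,c,0],[0,0,1]])@R0;np.savez("cover.npz",p=r.x[:3],R=R)
for n in("top","side"):
    Q=(cloud(n,np.load(n+"0.npz")["d"])-r.x[:3])@R
    inn=(abs(Q[...,0])<.04)&(abs(Q[...,1])<.06)&(abs(Q[...,2])<.05);q=Q[inn]
    k=q[:,2]>.02;print(n,"plate z",np.median(q[~k,2]))
    for sg in(-1,1):
        w=q[k&(sg*q[:,0]>0)];print(sg,w.mean(0) if len(w) else 0,w.min(0),w.max(0),len(w))
    pr=Q[(Q[...,1]>.09)&(Q[...,1]<.2)&(abs(Q[...,0])<.04)&(Q[...,2]>.02)&(Q[...,2]<.2)];print("probe",pr.min(0),pr.max(0))
E
```

```text
[[ 0.6057  0.036   0.1378]
 [ 0.5806 -0.0967  0.1358]
 [ 0.4969 -0.0824  0.0943]
 [ 0.5223  0.0518  0.0976]]
reproj [[0.1, 0.2], [0.1, 0.2], [-0.1, -0.1], [-0.1, -0.1]] sides [0.13508119 0.09446577 0.13663064 0.09396036]
ctr [ 0.55137091 -0.02279743  0.11638246] yaw from y -10.705123615060442 from x -10.20579519971311 tilt 25.707086038379224
depth ctr [ 0.55625834 -0.02303515  0.11872062] [0.56462219 0.0131277  0.12166164] [ 0.54569006 -0.06389423  0.11523766]
fit [ 0.55276292 -0.02306236  0.11333694 -0.18878973] -10.816854929476232 0.7617594790373516
top plate z 0.004037869846820089
-1 [-0.0259302   0.00268087  0.02777634] [-0.02943842 -0.01014143  0.0205744 ] [-0.02397     0.01521467  0.0324593 ] 37
1 [0.02627566 0.00158013 0.02834123] [ 0.02260892 -0.01053176  0.02017946] [0.02834128 0.01389579 0.03404789] 38
probe [-0.03309052  0.09002383  0.02027474] [0.03724498 0.14639845 0.11815617]
side plate z 0.004374724672480603
-1 [-0.02677419  0.00460291  0.02930512] [-0.0290578  -0.00932173  0.0211435 ] [-0.02427206  0.01700624  0.03356937] 31
1 [0.02523743 0.00361997 0.0293302 ] [ 0.02354524 -0.0120376   0.02156984] [0.02826867 0.01558934 0.03538055] 31
probe [-0.03532111  0.09010596  0.02030473] [0.03666802 0.1462306  0.11824851]
```

```bash
cat >> h.py <<'E'
from scipy.spatial.transform import Rotation as Ro
np.set_printoptions(suppress=True,precision=3)
f=np.load("cover.npz") if __import__("os").path.exists("cover.npz") else None
CR=f["R"]; CP=f["p"]+CR@[0,.0025,.0012]
def toolR(cr): # tool for cover orientation: y=-cover x, z=-cover z
    return np.c_[-cr[:,1],-cr[:,0],-cr[:,2]]
def go(pos,R=None):
    s=sense();E=np.array(s["ee_rot"]);d=E.T@(np.array(pos)-s["tcp_pos"])*100
    rv=Ro.from_matrix(E.T@R).as_rotvec() if R is not None else np.zeros(3)
    print("shift cm",d,"rotvec",rv,"rows",np.linalg.norm(d)/4.17,np.linalg.norm(rv)/.125,"| t",s["time_s"],"F",np.array(s["wrist_force"]),"w",s["gripper_width"]*8.7,s["gripper_force"])
E
python3 - <<'E'
from h import *
print(CP,CR,np.linalg.det(toolR(CR)))
s=sense();E=np.array(s["ee_rot"]);t=CP+CR@[0,0,.11];print("target",t)
go([.181,.598,.40]);go([t[0],t[1],s["tcp_pos"][2]],toolR(CR));go(t)
E
```

```text
[ 0.553 -0.021  0.114] [[ 0.89   0.188 -0.415]
 [-0.17   0.982  0.079]
 [ 0.423  0.     0.906]] 0.9999999999999999
target [ 0.507 -0.012  0.214]
shift cm [  0.014   0.002 -17.842] rotvec [0. 0. 0.] rows 4.278607711476008 0.0 | t 0.1 F [0.302 0.247 0.926] w 8.723661808378617 0.0
shift cm [48.886 48.885  0.1  ] rotvec [0.356 0.318 1.441] rows 16.57902014719887 12.144419638226442 | t 0.1 F [0.302 0.247 0.926] w 8.723661808378617 0.0
shift cm [48.886 48.883  0.847] rotvec [0. 0. 0.] rows 16.579986363978232 0.0 | t 0.1 F [0.302 0.247 0.926] w 8.723661808378617 0.0
```

>>> {"fn": "drive_tool", "kwargs": {
  "rows": [
    {"tz": -3, "claw": 8.7},
    {"tz": -3},
    {"tz": -3},
    {"tz": -3},
    {"tz": -3},
    {"tx": 2.6, "ty": 2.6},
    {"tx": 2.6, "ty": 2.6},
    {"tx": 2.6, "ty": 2.6},
    {"tx": 2.6, "ty": 2.6},
    {"tx": 2.6, "ty": 2.6}
  ]
}}

```text
invalid input at $.rows[0]: expected keys tx, ty, tz, ax, ay, az, claw
```

>>> {"fn": "drive_tool", "kwargs": {
  "rows": [
    {"tx": 2.6, "ty": 2.6},
    {"tx": 2.6, "ty": 2.6},
    {"tx": 2.6, "ty": 2.6},
    {"tx": 2.6, "ty": 2.6},
    {"tx": 2.6, "ty": 2.6},
    {"tx": 2.6, "ty": 2.6},
    {"tx": 2.6, "ty": 2.6},
    {"tx": 2.6, "ty": 2.6},
    {"tx": 2.6, "ty": 2.6},
    {"tx": 2.6, "ty": 2.6}
  ]
}}

```text
invalid input at $.rows[0]: expected keys tx, ty, tz, ax, ay, az, claw
```

>>> {"fn": "drive_tool", "kwargs": {
  "rows": [
    {"tx": 2.5, "ty": 2.5},
    {"tx": 2.5, "ty": 2.5},
    {"tx": 2.5, "ty": 2.5},
    {"tx": 2.5, "ty": 2.5},
    {"ax": 0.025, "ay": 0.022, "az": 0.1},
    {"ax": 0.025, "ay": 0.022, "az": 0.1},
    {"ax": 0.025, "ay": 0.022, "az": 0.1},
    {"ax": 0.025, "ay": 0.022, "az": 0.1},
    {"ax": 0.025, "ay": 0.022, "az": 0.1},
    {"ax": 0.025, "ay": 0.022, "az": 0.1}
  ]
}}

```text
invalid input at $.rows[0]: expected keys tx, ty, tz, ax, ay, az, claw
```

>>> {"fn": "drive_tool", "kwargs": {
  "rows": [
    {"ax": 0.025, "ay": 0.022, "az": 0.1},
    {"ax": 0.025, "ay": 0.022, "az": 0.1},
    {"ax": 0.025, "ay": 0.022, "az": 0.1},
    {"ax": 0.025, "ay": 0.022, "az": 0.1},
    {"ax": 0.025, "ay": 0.022, "az": 0.1},
    {"ax": 0.025, "ay": 0.022, "az": 0.1},
    {"ax": 0.025, "ay": 0.022, "az": 0.1},
    {"ax": 0.025, "ay": 0.022, "az": 0.1},
    {"tz": 0}
  ]
}}

```text
invalid input at $.rows[0]: expected keys tx, ty, tz, ax, ay, az, claw
```

```bash
python3 - <<'E'
from h import *
s=sense();print(s["joints"],s["tcp_pos"])
go(CP+CR@[0,0,.11],toolR(CR))
E
```

```text
[ 87.987  22.086   0.388  -0.025 -68.412 -14.817] [0.181 0.598 0.222]
shift cm [48.886 48.883  0.847] rotvec [0.356 0.318 1.441] rows 16.579986363978232 12.144419638226442 | t 0.1 F [0.302 0.247 0.926] w 8.723661808378617 0.0
```

All keys are needed in every row.

>>> {"fn": "drive_tool", "kwargs": {
  "rows": [
    {"tx": 0, "ty": 0, "tz": -3, "ax": 0, "ay": 0, "az": 0, "claw": 8.7},
    {"tx": 0, "ty": 0, "tz": -3, "ax": 0, "ay": 0, "az": 0, "claw": 8.7},
    {"tx": 0, "ty": 0, "tz": -3, "ax": 0, "ay": 0, "az": 0, "claw": 8.7},
    {"tx": 0, "ty": 0, "tz": -3, "ax": 0, "ay": 0, "az": 0, "claw": 8.7},
    {"tx": 0, "ty": 0, "tz": -3, "ax": 0, "ay": 0, "az": 0, "claw": 8.7},
    {"tx": 2.6, "ty": 2.6, "tz": 0, "ax": 0, "ay": 0, "az": 0, "claw": 8.7},
    {"tx": 2.6, "ty": 2.6, "tz": 0, "ax": 0, "ay": 0, "az": 0, "claw": 8.7},
    {"tx": 2.6, "ty": 2.6, "tz": 0, "ax": 0, "ay": 0, "az": 0, "claw": 8.7},
    {"tx": 2.6, "ty": 2.6, "tz": 0, "ax": 0, "ay": 0, "az": 0, "claw": 8.7},
    {"tx": 2.6, "ty": 2.6, "tz": 0, "ax": 0, "ay": 0, "az": 0, "claw": 8.7}
  ]
}}

```text
time_s: 0.93
tcp_pos: [0.268, 0.4343, 0.3721]
ee_rot: [[0.957, -0.289, -0.0], [-0.289, -0.957, -0.001], [-0.0, 0.001, -1.0]]
wrist_force: [0.3, -0.9, -0.3]
gripper_width: 1.0
gripper_force: 0.0
```

>>> {"fn": "drive_tool", "kwargs": {
  "rows": [
    {"tx": 2.6, "ty": 2.6, "tz": 0, "ax": 0, "ay": 0, "az": 0, "claw": 8.7},
    {"tx": 2.6, "ty": 2.6, "tz": 0, "ax": 0, "ay": 0, "az": 0, "claw": 8.7},
    {"tx": 2.6, "ty": 2.6, "tz": 0, "ax": 0, "ay": 0, "az": 0, "claw": 8.7},
    {"tx": 2.6, "ty": 2.6, "tz": 0, "ax": 0, "ay": 0, "az": 0, "claw": 8.7},
    {"tx": 2.6, "ty": 2.6, "tz": 0, "ax": 0, "ay": 0, "az": 0, "claw": 8.7},
    {"tx": 2.6, "ty": 2.6, "tz": 0, "ax": 0, "ay": 0, "az": 0, "claw": 8.7},
    {"tx": 2.6, "ty": 2.6, "tz": 0, "ax": 0, "ay": 0, "az": 0, "claw": 8.7},
    {"tx": 2.6, "ty": 2.6, "tz": 0, "ax": 0, "ay": 0, "az": 0, "claw": 8.7},
    {"tx": 2.6, "ty": 2.6, "tz": 0, "ax": 0, "ay": 0, "az": 0, "claw": 8.7},
    {"tx": 2.6, "ty": 2.6, "tz": 0, "ax": 0, "ay": 0, "az": 0, "claw": 8.7}
  ]
}}

```text
time_s: 1.77
tcp_pos: [0.4414, 0.1101, 0.3724]
ee_rot: [[0.957, -0.289, -0.0], [-0.289, -0.957, 0.0], [-0.0, -0.0, -1.0]]
wrist_force: [0.0, -0.0, 0.9]
gripper_width: 1.0
gripper_force: 0.0
```

>>> {"fn": "drive_tool", "kwargs": {
  "rows": [
    {"tx": 2.5, "ty": 2.5, "tz": 0, "ax": 0, "ay": 0, "az": 0, "claw": 8.7},
    {"tx": 2.5, "ty": 2.5, "tz": 0, "ax": 0, "ay": 0, "az": 0, "claw": 8.7},
    {"tx": 2.5, "ty": 2.5, "tz": 0, "ax": 0, "ay": 0, "az": 0, "claw": 8.7},
    {"tx": 2.4, "ty": 2.4, "tz": 0, "ax": 0, "ay": 0, "az": 0, "claw": 8.7},
    {"tx": 0, "ty": 0, "tz": 0, "ax": 0.025, "ay": 0.022, "az": 0.1, "claw": 8.7},
    {"tx": 0, "ty": 0, "tz": 0, "ax": 0.025, "ay": 0.022, "az": 0.1, "claw": 8.7},
    {"tx": 0, "ty": 0, "tz": 0, "ax": 0.025, "ay": 0.022, "az": 0.1, "claw": 8.7},
    {"tx": 0, "ty": 0, "tz": 0, "ax": 0.025, "ay": 0.022, "az": 0.1, "claw": 8.7},
    {"tx": 0, "ty": 0, "tz": 0, "ax": 0.025, "ay": 0.022, "az": 0.1, "claw": 8.7},
    {"tx": 0, "ty": 0, "tz": 0, "ax": 0.025, "ay": 0.022, "az": 0.1, "claw": 8.7}
  ]
}}

```text
time_s: 2.6
tcp_pos: [0.5072, -0.0117, 0.3721]
ee_rot: [[0.613, -0.767, 0.19], [-0.786, -0.616, 0.049], [0.079, -0.18, -0.981]]
wrist_force: [-0.4, -0.1, 0.1]
gripper_width: 1.003
gripper_force: 0.0
```

>>> {"fn": "drive_tool", "kwargs": {
  "rows": [
    {"tx": 0, "ty": 0, "tz": 0, "ax": 0.025, "ay": 0.022, "az": 0.1, "claw": 8.7},
    {"tx": 0, "ty": 0, "tz": 0, "ax": 0.025, "ay": 0.022, "az": 0.1, "claw": 8.7},
    {"tx": 0, "ty": 0, "tz": 0, "ax": 0.025, "ay": 0.022, "az": 0.1, "claw": 8.7},
    {"tx": 0, "ty": 0, "tz": 0, "ax": 0.025, "ay": 0.022, "az": 0.1, "claw": 8.7},
    {"tx": 0, "ty": 0, "tz": 0, "ax": 0.025, "ay": 0.022, "az": 0.1, "claw": 8.7},
    {"tx": 0, "ty": 0, "tz": 0, "ax": 0.025, "ay": 0.022, "az": 0.1, "claw": 8.7},
    {"tx": 0, "ty": 0, "tz": 0, "ax": 0.025, "ay": 0.022, "az": 0.1, "claw": 8.7},
    {"tx": 0, "ty": 0, "tz": 0, "ax": 0.025, "ay": 0.022, "az": 0.1, "claw": 8.7},
    {"tx": 0, "ty": 0, "tz": 0, "ax": 0, "ay": 0, "az": 0, "claw": 8.7}
  ]
}}

```text
time_s: 3.35
tcp_pos: [0.506, -0.0115, 0.3713]
ee_rot: [[-0.147, -0.901, 0.409], [-0.989, 0.132, -0.066], [0.005, -0.414, -0.91]]
wrist_force: [-0.8, 0.1, 0.1]
gripper_width: 1.002
gripper_force: 0.0
```

```bash
python3 - <<'E'
from h import *
s=sense();print(s["joints"],s["tcp_pos"])
go(CP+CR@[0,0,.11],toolR(CR))
E
```

```text
[ 25.012  -7.081 -22.859  16.525 -54.742 -40.686] [ 0.506 -0.012  0.371]
shift cm [-0.072  6.401 14.352] rotvec [0.009 0.012 0.039] rows 3.768553349144622 0.338251438917378 | t 3.35 F [-0.826  0.065  0.099] w 8.720024691824939 0.0
```

>>> {"fn": "drive_tool", "kwargs": {
  "rows": [
    {"tx": 0, "ty": 0, "tz": 0, "ax": 0.009, "ay": 0.012, "az": 0.039, "claw": 8.7},
    {"tx": 0, "ty": 3.2, "tz": 0, "ax": 0, "ay": 0, "az": 0, "claw": 8.7},
    {"tx": 0, "ty": 3, "tz": 2, "ax": 0, "ay": 0, "az": 0, "claw": 8.7},
    {"tx": 0, "ty": 0, "tz": 4, "ax": 0, "ay": 0, "az": 0, "claw": 8.7},
    {"tx": 0, "ty": 0, "tz": 4, "ax": 0, "ay": 0, "az": 0, "claw": 8.7},
    {"tx": 0, "ty": 0, "tz": 4, "ax": 0, "ay": 0, "az": 0, "claw": 8.7},
    {"tx": 0, "ty": 0, "tz": 0, "ax": 0, "ay": 0, "az": 0, "claw": 8.7},
    {"tx": 0, "ty": 0, "tz": 0, "ax": 0, "ay": 0, "az": 0, "claw": 8.7}
  ]
}}

```text
time_s: 4.02
tcp_pos: [0.5099, -0.013, 0.2172]
ee_rot: [[-0.186, -0.892, 0.411], [-0.982, 0.168, -0.081], [0.003, -0.419, -0.908]]
wrist_force: [-0.4, 0.7, 0.5]
gripper_width: 0.997
gripper_force: 0.0
```

```bash
python3 - <<'E'
from h import *
go(CP+CR@[0,0,.007],toolR(CR))
p,d=capture("side");cv2.imwrite("pics/s1.png",p[100:320,160:420,::-1].repeat(2,0).repeat(2,1))
E
```

```text
shift cm [-0.09   0.361 10.45 ] rotvec [ 0.004 -0.002  0.002] rows 2.5076787066659305 0.04235492450070271 | t 4.0167 F [-0.354  0.705  0.541] w 8.670402805126855 0.0
```

View pics/s1.png

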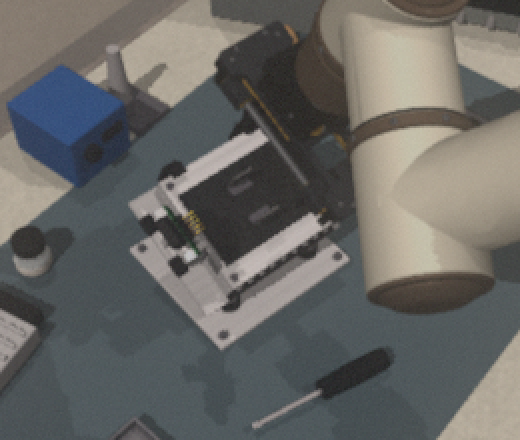

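The side view shows the open gripper above the cover at crop position (290,130), clear of the probe arm at (175,235). Descending.

>>> {"fn": "drive_tool", "kwargs": {
  "rows": [
    {"tx": -0.1, "ty": 0.36, "tz": 0, "ax": 0.004, "ay": -0.002, "az": 0.002, "claw": 8.7},
    {"tx": 0, "ty": 0, "tz": 3, "ax": 0, "ay": 0, "az": 0, "claw": 8.7},
    {"tx": 0, "ty": 0, "tz": 3, "ax": 0, "ay": 0, "az": 0, "claw": 8.7},
    {"tx": 0, "ty": 0, "tz": 1.5, "ax": 0, "ay": 0, "az": 0, "claw": 8.7},
    {"tx": 0, "ty": 0, "tz": 1, "ax": 0, "ay": 0, "az": 0, "claw": 8.7},
    {"tx": 0, "ty": 0, "tz": 0, "ax": 0, "ay": 0, "az": 0, "claw": 8.7},
    {"tx": 0, "ty": 0, "tz": 0, "ax": 0, "ay": 0, "az": 0, "claw": 8.7}
  ]
}}

```text
time_s: 4.65
tcp_pos: [0.5436, -0.0175, 0.1428]
ee_rot: [[-0.189, -0.886, 0.423], [-0.982, 0.172, -0.077], [-0.004, -0.43, -0.903]]
wrist_force: [0.3, -0.1, -0.1]
gripper_width: 0.998
gripper_force: 0.0
```

```bash
python3 - <<'E'
from h import *
go(CP+CR@[0,0,.007],toolR(CR))
E
```

```text
shift cm [0.137 0.356 2.274] rotvec [-0.008  0.004 -0.003] rows 0.552952864271637 0.07192927292098195 | t 4.65 F [ 0.277 -0.081 -0.099] w 8.678604201624763 0.0
```

>>> {"fn": "drive_tool", "kwargs": {
  "rows": [
    {"tx": 0.14, "ty": 0.36, "tz": 0, "ax": -0.008, "ay": 0.004, "az": -0.003, "claw": 8.7},
    {"tx": 0, "ty": 0, "tz": 0, "ax": 0, "ay": 0, "az": 0, "claw": 8.7},
    {"tx": 0, "ty": 0, "tz": 1, "ax": 0, "ay": 0, "az": 0, "claw": 8.7},
    {"tx": 0, "ty": 0, "tz": 0, "ax": 0, "ay": 0, "az": 0, "claw": 8.7},
    {"tx": 0, "ty": 0, "tz": 0, "ax": 0, "ay": 0, "az": 0, "claw": 8.7}
  ]
}}

```text
time_s: 5.07
tcp_pos: [0.5442, -0.0185, 0.1323]
ee_rot: [[-0.187, -0.891, 0.413], [-0.982, 0.17, -0.079], [0.0, -0.421, -0.907]]
wrist_force: [-0.0, 0.1, 0.0]
gripper_width: 0.998
gripper_force: 0.0
```

```bash
python3 - <<'E'
from h import *
go(CP+CR@[0,0,.007],toolR(CR))
E
```

```text
shift cm [ 0.034 -0.043  1.286] rotvec [ 0.002 -0.     0.   ] rows 0.30869015847869913 0.01641625999463622 | t 5.0667 F [-0.004  0.136  0.026] w 8.681910385917371 0.0
```

Good. The last descent, then squeeze.

>>> {"fn": "drive_tool", "kwargs": {
  "rows": [
    {"tx": 0, "ty": 0, "tz": 0.7, "ax": 0, "ay": 0, "az": 0, "claw": 8.7},
    {"tx": 0, "ty": 0, "tz": 0.55, "ax": 0, "ay": 0, "az": 0, "claw": 8.7},
    {"tx": 0, "ty": 0, "tz": 0, "ax": 0, "ay": 0, "az": 0, "claw": 8.7},
    {"tx": 0, "ty": 0, "tz": 0, "ax": 0, "ay": 0, "az": 0, "claw": 6.5},
    {"tx": 0, "ty": 0, "tz": 0, "ax": 0, "ay": 0, "az": 0, "claw": 6.5},
    {"tx": 0, "ty": 0, "tz": 0, "ax": 0, "ay": 0, "az": 0, "claw": 6.5},
    {"tx": 0, "ty": 0, "tz": 0, "ax": 0, "ay": 0, "az": 0, "claw": 6.5}
  ]
}}

```text
time_s: 5.65
tcp_pos: [0.5498, -0.0184, 0.1255]
ee_rot: [[-0.188, -0.895, 0.404], [-0.982, 0.17, -0.081], [0.004, -0.412, -0.911]]
wrist_force: [0.1, 0.1, 0.1]
gripper_width: 0.795
gripper_force: 0.0
```

```bash
python3 - <<'E'
from h import *
go(CP+CR@[0,0,.007],toolR(CR))
E
```

```text
shift cm [0.147 0.163 0.444] rotvec [ 0.012 -0.004  0.001] rows 0.11878473485519861 0.10098780668095358 | t 5.65 F [0.052 0.105 0.05 ] w 6.912674038491025 0.0
```

>>> {"fn": "drive_tool", "kwargs": {
  "rows": [
    {"tx": 0, "ty": 0, "tz": 0, "ax": 0, "ay": 0, "az": 0, "claw": 2},
    {"tx": 0, "ty": 0, "tz": 0, "ax": 0, "ay": 0, "az": 0, "claw": 2},
    {"tx": 0, "ty": 0, "tz": 0, "ax": 0, "ay": 0, "az": 0, "claw": 2},
    {"tx": 0, "ty": 0, "tz": 0, "ax": 0, "ay": 0, "az": 0, "claw": 2},
    {"tx": 0, "ty": 0, "tz": 0, "ax": 0, "ay": 0, "az": 0, "claw": 2},
    {"tx": 0, "ty": 0, "tz": 0, "ax": 0, "ay": 0, "az": 0, "claw": 2},
    {"tx": 0, "ty": 0, "tz": 0, "ax": 0, "ay": 0, "az": 0, "claw": 2},
    {"tx": 0, "ty": 0, "tz": 0, "ax": 0, "ay": 0, "az": 0, "claw": 2}
  ]
}}

```text
time_s: 6.32
tcp_pos: [0.5496, -0.0185, 0.1256]
ee_rot: [[-0.188, -0.895, 0.404], [-0.982, 0.17, -0.081], [0.004, -0.412, -0.911]]
wrist_force: [-4.7, 0.3, 4.3]
gripper_width: 0.427
gripper_force: 29.9
```

Width 37 mm at 30 N, so both tabs are at their stops. Lifting along the normal.

>>> {"fn": "drive_tool", "kwargs": {
  "rows": [
    {"tx": 0, "ty": 0, "tz": -0.4, "ax": 0, "ay": 0, "az": 0, "claw": 2},
    {"tx": 0, "ty": 0, "tz": -0.4, "ax": 0, "ay": 0, "az": 0, "claw": 2},
    {"tx": 0, "ty": 0, "tz": -0.4, "ax": 0, "ay": 0, "az": 0, "claw": 2},
    {"tx": 0, "ty": 0, "tz": -0.4, "ax": 0, "ay": 0, "az": 0, "claw": 2},
    {"tx": 0, "ty": 0, "tz": -0.6, "ax": 0, "ay": 0, "az": 0, "claw": 2},
    {"tx": 0, "ty": 0, "tz": -0.8, "ax": 0, "ay": 0, "az": 0, "claw": 2},
    {"tx": 0, "ty": 0, "tz": -1, "ax": 0, "ay": 0, "az": 0, "claw": 2},
    {"tx": 0, "ty": 0, "tz": -1, "ax": 0, "ay": 0, "az": 0, "claw": 2},
    {"tx": 0, "ty": 0, "tz": -1, "ax": 0, "ay": 0, "az": 0, "claw": 2},
    {"tx": 0, "ty": 0, "tz": 0, "ax": 0, "ay": 0, "az": 0, "claw": 2}
  ]
}}

```text
time_s: 7.15
tcp_pos: [0.5263, -0.0128, 0.1818]
ee_rot: [[-0.187, -0.894, 0.406], [-0.982, 0.17, -0.079], [0.002, -0.414, -0.91]]
wrist_force: [0.6, 0.1, -0.8]
gripper_width: 0.42
gripper_force: 29.9
```

```bash
python3 - <<'E'
from h import *
a=np.radians(-5);R=np.array([[np.cos(a),-np.sin(a),0],[np.sin(a),np.cos(a),0],[0,0,1]])
s=sense();print(s["joints"])
go([.4275,.328,.30],toolR(R))
p,d=capture("side");cv2.imwrite("pics/s2.png",p[100:320,160:420,::-1].repeat(2,0).repeat(2,1))
Q=(cloud("side",d)-CP)@CR;m=(abs(Q[...,0])<.045)&(abs(Q[...,1])<.065)&(Q[...,2]>-.03)&(Q[...,2]<.08);print(np.histogram(Q[m][:,2],bins=11,range=(-.03,.08)))
E
```

```text
[ 20.816   3.876 -45.825  34.279 -22.816 -61.363]
shift cm [-31.602   9.726 -17.476] rotvec [-0.426 -0.023 -0.099] rows 8.96847403301567 3.507667489497416 | t 7.15 F [ 0.642  0.061 -0.823] w 3.6554831706707662 29.884991347789764
(array([   0,  305,  126,   39,    0,    0,    0,    0,   21, 1237,   31]), array([-0.03, -0.02, -0.01,  0.  ,  0.01,  0.02,  0.03,  0.04,  0.05,
        0.06,  0.07,  0.08]))
```

View pics/s2.png

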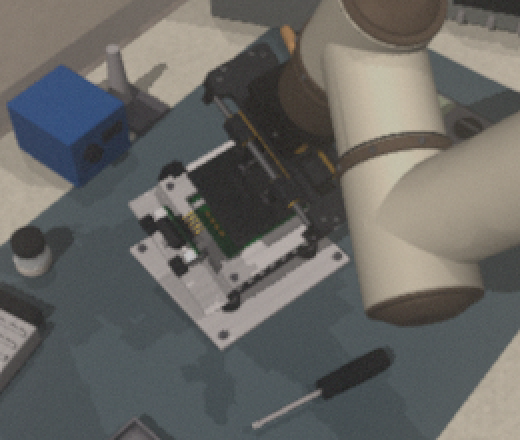

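The side view shows the cover lifted clear in the fingers at crop (245,190), with the green board exposed below. Next, higher, then over to the tray.

>>> {"fn": "drive_tool", "kwargs": {
  "rows": [
    {"tx": 0, "ty": 0, "tz": -1, "ax": 0, "ay": 0, "az": 0, "claw": 2},
    {"tx": 0, "ty": 0, "tz": -2, "ax": 0, "ay": 0, "az": 0, "claw": 2},
    {"tx": 0, "ty": 0, "tz": -2, "ax": 0, "ay": 0, "az": 0, "claw": 2},
    {"tx": 0, "ty": 0, "tz": -2, "ax": 0, "ay": 0, "az": 0, "claw": 2},
    {"tx": 0, "ty": 0, "tz": -2, "ax": 0, "ay": 0, "az": 0, "claw": 2},
    {"tx": 0, "ty": 0, "tz": -2, "ax": 0, "ay": 0, "az": 0, "claw": 2},
    {"tx": 0, "ty": 0, "tz": -2, "ax": 0, "ay": 0, "az": 0, "claw": 2},
    {"tx": 0, "ty": 0, "tz": -2, "ax": 0, "ay": 0, "az": 0, "claw": 2},
    {"tx": 0, "ty": 0, "tz": -1, "ax": 0, "ay": 0, "az": 0, "claw": 2},
    {"tx": -1, "ty": 0, "tz": 0, "ax": 0, "ay": 0, "az": 0, "claw": 2}
  ]
}}

```text
time_s: 8.03
tcp_pos: [0.4631, 0.0086, 0.328]
ee_rot: [[-0.189, -0.894, 0.407], [-0.982, 0.172, -0.08], [0.002, -0.415, -0.91]]
wrist_force: [0.5, 1.6, -0.8]
gripper_width: 0.423
gripper_force: 29.9
```

>>> {"fn": "drive_tool", "kwargs": {
  "rows": [
    {"tx": -2, "ty": 0, "tz": 0, "ax": 0, "ay": 0, "az": 0, "claw": 2},
    {"tx": -3, "ty": 0, "tz": 0, "ax": 0, "ay": 0, "az": 0, "claw": 2},
    {"tx": -3, "ty": 0, "tz": 0, "ax": 0, "ay": 0, "az": 0, "claw": 2},
    {"tx": -3, "ty": 0, "tz": 0, "ax": 0, "ay": 0, "az": 0, "claw": 2},
    {"tx": -3, "ty": 0, "tz": 0, "ax": 0, "ay": 0, "az": 0, "claw": 2},
    {"tx": -3, "ty": 0, "tz": 0, "ax": 0, "ay": 0, "az": 0, "claw": 2},
    {"tx": -3, "ty": 0, "tz": 0, "ax": 0, "ay": 0, "az": 0, "claw": 2},
    {"tx": -3, "ty": 0, "tz": 0, "ax": 0, "ay": 0, "az": 0, "claw": 2},
    {"tx": -3, "ty": 0, "tz": 0, "ax": 0, "ay": 0, "az": 0, "claw": 2},
    {"tx": -2, "ty": 0, "tz": 0, "ax": 0, "ay": 0, "az": 0, "claw": 2}
  ]
}}

```text
time_s: 8.87
tcp_pos: [0.5163, 0.2865, 0.323]
ee_rot: [[-0.187, -0.896, 0.403], [-0.982, 0.168, -0.082], [0.006, -0.411, -0.911]]
wrist_force: [0.4, -0.4, -1.3]
gripper_width: 0.424
gripper_force: 29.9
```

>>> {"fn": "drive_tool", "kwargs": {
  "rows": [
    {"tx": -1, "ty": 0, "tz": 0, "ax": 0, "ay": 0, "az": 0, "claw": 2},
    {"tx": 0, "ty": 0, "tz": 0, "ax": -0.06, "ay": -0.003, "az": -0.014, "claw": 2},
    {"tx": 0, "ty": 0, "tz": 0, "ax": -0.06, "ay": -0.003, "az": -0.014, "claw": 2},
    {"tx": 0, "ty": 0, "tz": 0, "ax": -0.06, "ay": -0.003, "az": -0.014, "claw": 2},
    {"tx": 0, "ty": 0, "tz": 0, "ax": -0.06, "ay": -0.003, "az": -0.014, "claw": 2},
    {"tx": 0, "ty": 0, "tz": 0, "ax": -0.06, "ay": -0.003, "az": -0.014, "claw": 2},
    {"tx": 0, "ty": 0, "tz": 0, "ax": -0.06, "ay": -0.003, "az": -0.014, "claw": 2},
    {"tx": 0, "ty": 0, "tz": 0, "ax": -0.06, "ay": -0.003, "az": -0.014, "claw": 2},
    {"tx": 0, "ty": 0, "tz": 0, "ax": 0, "ay": 0, "az": 0, "claw": 2},
    {"tx": 0, "ty": 0, "tz": 0, "ax": 0, "ay": 0, "az": 0, "claw": 2}
  ]
}}

```text
time_s: 9.7
tcp_pos: [0.5182, 0.2931, 0.3236]
ee_rot: [[-0.092, -0.996, 0.003], [-0.996, 0.092, -0.006], [0.006, -0.004, -1.0]]
wrist_force: [-0.8, 0.6, -2.0]
gripper_width: 0.425
gripper_force: 29.9
```

```bash
python3 - <<'E'
from h import *
a=np.radians(-5);R=np.array([[np.cos(a),-np.sin(a),0],[np.sin(a),np.cos(a),0],[0,0,1]])
s=sense();print(s["joints"])
go([.4275,.328,.10],toolR(R))
E
```

```text
[ 45.254  16.261   6.173   0.371 -80.033 -50.608]
shift cm [-2.766  9.438 22.31 ] rotvec [-0.004 -0.006 -0.005] rows 5.846865192750398 0.06717467794157117 | t 9.7 F [-0.83   0.569 -1.979] w 3.694251009851519 29.885888993740082
```

>>> {"fn": "drive_tool", "kwargs": {
  "rows": [
    {"tx": -0.8, "ty": 2.5, "tz": 0, "ax": -0.004, "ay": -0.006, "az": -0.005, "claw": 2},
    {"tx": -0.8, "ty": 2.5, "tz": 0, "ax": 0, "ay": 0, "az": 0, "claw": 2},
    {"tx": -0.8, "ty": 2.5, "tz": 0, "ax": 0, "ay": 0, "az": 0, "claw": 2},
    {"tx": -0.4, "ty": 2, "tz": 2, "ax": 0, "ay": 0, "az": 0, "claw": 2},
    {"tx": 0, "ty": 0, "tz": 4, "ax": 0, "ay": 0, "az": 0, "claw": 2},
    {"tx": 0, "ty": 0, "tz": 4, "ax": 0, "ay": 0, "az": 0, "claw": 2},
    {"tx": 0, "ty": 0, "tz": 4, "ax": 0, "ay": 0, "az": 0, "claw": 2},
    {"tx": 0, "ty": 0, "tz": 4, "ax": 0, "ay": 0, "az": 0, "claw": 2},
    {"tx": 0, "ty": 0, "tz": 3, "ax": 0, "ay": 0, "az": 0, "claw": 2},
    {"tx": 0, "ty": 0, "tz": 0, "ax": 0, "ay": 0, "az": 0, "claw": 2}
  ]
}}

```text
time_s: 10.53
tcp_pos: [0.421, 0.326, 0.1084]
ee_rot: [[-0.085, -0.996, -0.009], [-0.996, 0.085, -0.009], [0.01, 0.008, -1.0]]
wrist_force: [-0.6, -0.5, -1.7]
gripper_width: 0.426
gripper_force: 29.9
```

```bash
python3 - <<'E'
from h import *
a=np.radians(-5);R=np.array([[np.cos(a),-np.sin(a),0],[np.sin(a),np.cos(a),0],[0,0,1]])
go([.4275,.328,.026],toolR(R))
p,d=capture("side");W=cloud("side",d);X=sense()["tcp_pos"]
dark=(p.max(2)<70)&(np.hypot(W[...,0]-X[0],W[...,1]-X[1])<.07)&(W[...,2]>.02)
Q=W[dark];z=Q[:,2];print(np.histogram(z-X[2],bins=14,range=(-.04,.03)))
k=abs(z-X[2]+.009)<.008;q=Q[k];c=q.mean(0);n=np.linalg.svd(q-c,full_matrices=0)[2][2];print(len(q),c-X,n)
E
```

```text
shift cm [-0.341 -0.7    8.227] rotvec [ 0.008 -0.01   0.002] rows 1.9817159032783318 0.10518656782352681 | t 10.5333 F [-0.621 -0.534 -1.691] w 3.705054279075159 29.884976148605347
(array([0, 0, 0, 0, 0, 0, 0, 0, 0, 0, 0, 0, 0, 0]), array([-0.04 , -0.035, -0.03 , -0.025, -0.02 , -0.015, -0.01 , -0.005,
        0.   ,  0.005,  0.01 ,  0.015,  0.02 ,  0.025,  0.03 ]))<stdin>:7: RuntimeWarning: Mean of empty slice.
  ret = um.true_divide(
Traceback (most recent call last):
IndexError: index 2 is out of bounds for axis 0 with size 0
```

>>> {"fn": "drive_tool", "kwargs": {
  "rows": [
    {"tx": -0.3, "ty": -0.7, "tz": 0, "ax": 0.008, "ay": -0.01, "az": 0.002, "claw": 2},
    {"tx": 0, "ty": 0, "tz": 2.5, "ax": 0, "ay": 0, "az": 0, "claw": 2},
    {"tx": 0, "ty": 0, "tz": 2.5, "ax": 0, "ay": 0, "az": 0, "claw": 2},
    {"tx": 0, "ty": 0, "tz": 1.6, "ax": 0, "ay": 0, "az": 0, "claw": 2},
    {"tx": 0, "ty": 0, "tz": 0, "ax": 0, "ay": 0, "az": 0, "claw": 2},
    {"tx": 0, "ty": 0, "tz": 0, "ax": 0, "ay": 0, "az": 0, "claw": 2}
  ]
}}

```text
time_s: 11.08
tcp_pos: [0.4343, 0.3348, 0.0508]
ee_rot: [[-0.086, -0.996, 0.012], [-0.996, 0.086, 0.014], [-0.015, -0.01, -1.0]]
wrist_force: [0.8, -0.1, -1.3]
gripper_width: 0.423
gripper_force: 29.9
```

```bash
python3 - <<'E'
from h import *
a=np.radians(-5);R=np.array([[np.cos(a),-np.sin(a),0],[np.sin(a),np.cos(a),0],[0,0,1]])
go([.4275,.328,.026],toolR(R))
p,d=capture("top");cv2.imwrite("pics/t3.png",p[200:330,60:220,::-1].repeat(3,0).repeat(3,1))
q,d=capture("side");cv2.imwrite("pics/s3.png",np.hstack([q[250:420,80:340,::-1],p[220:390,60:220,::-1]]).repeat(2,0)[:, :].repeat(2,1)[:,:800])
E
```

```text
shift cm [0.771 0.641 2.462] rotvec [-0.01   0.015  0.002] rows 0.6374731429252728 0.14386838788061188 | t 11.0833 F [ 0.81  -0.051 -1.268] w 3.676510799181525 29.886361062526703
```

View pics/s3.png

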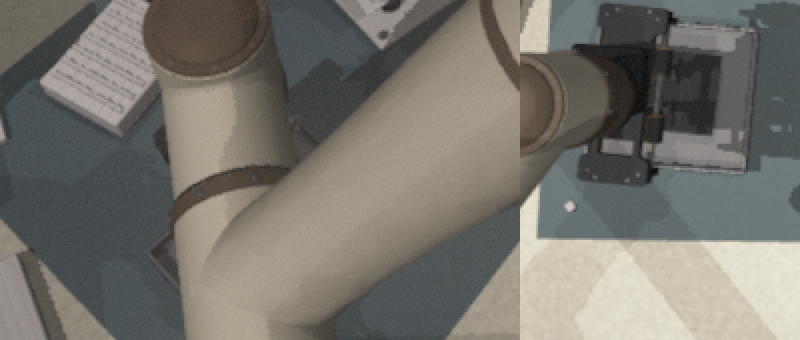

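In the side view the arm hides the tray. The top view (right half) shows the cover inside the tray at about (690,95). I'll let it settle, then lower.

>>> {"fn": "drive_tool", "kwargs": {
  "rows": [
    {"tx": 0, "ty": 0, "tz": 0, "ax": 0, "ay": 0, "az": 0, "claw": 2},
    {"tx": 0, "ty": 0, "tz": 0, "ax": 0, "ay": 0, "az": 0, "claw": 2},
    {"tx": 0.7, "ty": 0.6, "tz": 0, "ax": -0.005, "ay": 0.007, "az": 0, "claw": 2},
    {"tx": 0, "ty": 0, "tz": 0.5, "ax": 0, "ay": 0, "az": 0, "claw": 2},
    {"tx": 0, "ty": 0, "tz": 0.5, "ax": 0, "ay": 0, "az": 0, "claw": 2},
    {"tx": 0, "ty": 0, "tz": 0, "ax": 0, "ay": 0, "az": 0, "claw": 2},
    {"tx": 0, "ty": 0, "tz": 0, "ax": 0, "ay": 0, "az": 0, "claw": 2},
    {"tx": 0, "ty": 0, "tz": 0, "ax": 0, "ay": 0, "az": 0, "claw": 2}
  ]
}}

```text
time_s: 11.85
tcp_pos: [0.4264, 0.3272, 0.0384]
ee_rot: [[-0.086, -0.996, 0.003], [-0.996, 0.086, 0.004], [-0.005, -0.002, -1.0]]
wrist_force: [1.1, 0.4, -0.9]
gripper_width: 0.424
gripper_force: 29.9
```

```bash
python3 - <<'E'
from h import *
a=np.radians(-5);R=np.array([[np.cos(a),-np.sin(a),0],[np.sin(a),np.cos(a),0],[0,0,1]])
go([.4275,.328,.026],toolR(R))
p,d=capture("top");T=sense()["tcp_pos"];W=cloud("top",d)
L=(W-T)@R;m=(L[...,1]<-.045)&(L[...,1]>-.066)&(abs(L[...,0])<.04)&(L[...,2]<.02)&(L[...,2]>-.03)
q=L[m];c=q.mean(0);print(len(q),c,np.linalg.svd(q-c,full_matrices=0)[2][2],q[:,2].std(),q.min(0),q.max(0))
E
```

```text
shift cm [-0.084 -0.1    1.24 ] rotvec [-0.002  0.005  0.001] rows 0.29901814562848816 0.04196393902742138 | t 11.85 F [ 1.105  0.352 -0.919] w 3.689604957466731 29.886012375354767
284 [-0.    -0.056 -0.01 ] [-0.024 -0.028  0.999] 0.0021090020755936277 [-0.04  -0.066 -0.015] [ 0.04  -0.045 -0.004]
```

>>> {"fn": "drive_tool", "kwargs": {
  "rows": [
    {"tx": 0, "ty": 0, "tz": 0.4, "ax": 0, "ay": 0, "az": 0, "claw": 2},
    {"tx": 0, "ty": 0, "tz": 0.3, "ax": 0, "ay": 0, "az": 0, "claw": 2},
    {"tx": 0, "ty": 0, "tz": 0, "ax": 0, "ay": 0, "az": 0, "claw": 2},
    {"tx": 0, "ty": 0, "tz": 0, "ax": 0, "ay": 0, "az": 0, "claw": 2},
    {"tx": 0, "ty": 0, "tz": 0, "ax": 0, "ay": 0, "az": 0, "claw": 2}
  ]
}}

```text
time_s: 12.32
tcp_pos: [0.4264, 0.3272, 0.0316]
ee_rot: [[-0.086, -0.996, 0.003], [-0.996, 0.086, 0.005], [-0.005, -0.003, -1.0]]
wrist_force: [0.5, 0.4, -1.6]
gripper_width: 0.422
gripper_force: 29.9
```

>>> {"fn": "drive_tool", "kwargs": {
  "rows": [
    {"tx": 0, "ty": 0, "tz": 0.15, "ax": 0, "ay": 0, "az": 0, "claw": 2},
    {"tx": 0, "ty": 0, "tz": 0, "ax": 0, "ay": 0, "az": 0, "claw": 2},
    {"tx": 0, "ty": 0, "tz": 0, "ax": 0, "ay": 0, "az": 0, "claw": 2},
    {"tx": 0, "ty": 0, "tz": 0, "ax": 0, "ay": 0, "az": 0, "claw": 2}
  ]
}}

```text
time_s: 12.65
tcp_pos: [0.4264, 0.3272, 0.0302]
ee_rot: [[-0.086, -0.996, 0.003], [-0.996, 0.086, 0.005], [-0.005, -0.003, -1.0]]
wrist_force: [-0.3, -0.3, -1.1]
gripper_width: 0.419
gripper_force: 29.9
```

>>> {"fn": "drive_tool", "kwargs": {
  "rows": [
    {"tx": 0, "ty": 0, "tz": 0.15, "ax": 0, "ay": 0, "az": 0, "claw": 2},
    {"tx": 0, "ty": 0, "tz": 0, "ax": 0, "ay": 0, "az": 0, "claw": 2},
    {"tx": 0, "ty": 0, "tz": 0, "ax": 0, "ay": 0, "az": 0, "claw": 2},
    {"tx": 0, "ty": 0, "tz": 0, "ax": 0, "ay": 0, "az": 0, "claw": 2}
  ]
}}

```text
time_s: 12.98
tcp_pos: [0.4264, 0.3272, 0.0286]
ee_rot: [[-0.086, -0.996, 0.003], [-0.996, 0.086, 0.005], [-0.005, -0.003, -1.0]]
wrist_force: [0.1, 0.2, -1.7]
gripper_width: 0.428
gripper_force: 29.9
```

>>> {"fn": "drive_tool", "kwargs": {
  "rows": [
    {"tx": 0, "ty": 0, "tz": 0.12, "ax": 0, "ay": 0, "az": 0, "claw": 2},
    {"tx": 0, "ty": 0, "tz": 0, "ax": 0, "ay": 0, "az": 0, "claw": 2},
    {"tx": 0, "ty": 0, "tz": 0, "ax": 0, "ay": 0, "az": 0, "claw": 2},
    {"tx": 0, "ty": 0, "tz": 0, "ax": 0, "ay": 0, "az": 0, "claw": 2}
  ]
}}

```text
time_s: 13.32
tcp_pos: [0.4264, 0.3272, 0.0274]
ee_rot: [[-0.086, -0.996, 0.003], [-0.996, 0.086, 0.005], [-0.005, -0.003, -1.0]]
wrist_force: [-0.4, 0.1, -0.7]
gripper_width: 0.423
gripper_force: 29.9
```

>>> {"fn": "drive_tool", "kwargs": {
  "rows": [
    {"tx": 0, "ty": 0, "tz": 0.12, "ax": 0, "ay": 0, "az": 0, "claw": 2},
    {"tx": 0, "ty": 0, "tz": 0, "ax": 0, "ay": 0, "az": 0, "claw": 2},
    {"tx": 0, "ty": 0, "tz": 0, "ax": 0, "ay": 0, "az": 0, "claw": 2},
    {"tx": 0, "ty": 0, "tz": 0, "ax": 0, "ay": 0, "az": 0, "claw": 2}
  ]
}}

```text
time_s: 13.65
tcp_pos: [0.4264, 0.3272, 0.0262]
ee_rot: [[-0.086, -0.996, 0.003], [-0.996, 0.086, 0.005], [-0.005, -0.003, -1.0]]
wrist_force: [0.0, 0.1, -0.9]
gripper_width: 0.424
gripper_force: 29.9
```

>>> {"fn": "drive_tool", "kwargs": {
  "rows": [
    {"tx": 0, "ty": 0, "tz": 0.1, "ax": 0, "ay": 0, "az": 0, "claw": 2},
    {"tx": 0, "ty": 0, "tz": 0, "ax": 0, "ay": 0, "az": 0, "claw": 2},
    {"tx": 0, "ty": 0, "tz": 0, "ax": 0, "ay": 0, "az": 0, "claw": 2},
    {"tx": 0, "ty": 0, "tz": 0, "ax": 0, "ay": 0, "az": 0, "claw": 2}
  ]
}}

```text
time_s: 13.98
tcp_pos: [0.4265, 0.3274, 0.0256]
ee_rot: [[-0.086, -0.996, 0.003], [-0.996, 0.086, 0.005], [-0.005, -0.003, -1.0]]
wrist_force: [-0.9, -0.4, 3.0]
gripper_width: 0.429
gripper_force: 29.9
```

>>> {"fn": "drive_tool", "kwargs": {
  "rows": [
    {"tx": 0, "ty": 0, "tz": 0.1, "ax": 0, "ay": 0, "az": 0, "claw": 2},
    {"tx": 0, "ty": 0, "tz": 0, "ax": 0, "ay": 0, "az": 0, "claw": 2},
    {"tx": 0, "ty": 0, "tz": 0, "ax": 0, "ay": 0, "az": 0, "claw": 2},
    {"tx": 0, "ty": 0, "tz": 0, "ax": 0, "ay": 0, "az": 0, "claw": 2}
  ]
}}

```text
time_s: 14.32
tcp_pos: [0.4266, 0.3274, 0.0252]
ee_rot: [[-0.086, -0.996, 0.004], [-0.996, 0.086, 0.005], [-0.005, -0.003, -1.0]]
wrist_force: [-0.4, -0.8, 7.7]
gripper_width: 0.429
gripper_force: 29.9
```

Contact. Release, wait, and retreat straight up.

>>> {"fn": "drive_tool", "kwargs": {
  "rows": [
    {"tx": 0, "ty": 0, "tz": 0, "ax": 0, "ay": 0, "az": 0, "claw": 4.5},
    {"tx": 0, "ty": 0, "tz": 0, "ax": 0, "ay": 0, "az": 0, "claw": 5.5},
    {"tx": 0, "ty": 0, "tz": 0, "ax": 0, "ay": 0, "az": 0, "claw": 6.5},
    {"tx": 0, "ty": 0, "tz": 0, "ax": 0, "ay": 0, "az": 0, "claw": 7.5},
    {"tx": 0, "ty": 0, "tz": 0, "ax": 0, "ay": 0, "az": 0, "claw": 7.5},
    {"tx": 0, "ty": 0, "tz": 0, "ax": 0, "ay": 0, "az": 0, "claw": 7.5},
    {"tx": 0, "ty": 0, "tz": 0, "ax": 0, "ay": 0, "az": 0, "claw": 7.5},
    {"tx": 0, "ty": 0, "tz": 0, "ax": 0, "ay": 0, "az": 0, "claw": 7.5}
  ]
}}

```text
time_s: 14.98
tcp_pos: [0.4262, 0.327, 0.0239]
ee_rot: [[-0.086, -0.996, 0.003], [-0.996, 0.086, 0.004], [-0.004, -0.002, -1.0]]
wrist_force: [0.2, -0.4, 0.5]
gripper_width: 0.841
gripper_force: 0.0
```

>>> {"fn": "drive_tool", "kwargs": {
  "rows": [
    {"tx": 0, "ty": 0, "tz": -0.5, "ax": 0, "ay": 0, "az": 0, "claw": 7.5},
    {"tx": 0, "ty": 0, "tz": -1, "ax": 0, "ay": 0, "az": 0, "claw": 7.5},
    {"tx": 0, "ty": 0, "tz": -2, "ax": 0, "ay": 0, "az": 0, "claw": 7.5},
    {"tx": 0, "ty": 0, "tz": -3, "ax": 0, "ay": 0, "az": 0, "claw": 7.5},
    {"tx": 0, "ty": 0, "tz": -3.5, "ax": 0, "ay": 0, "az": 0, "claw": 7.5},
    {"tx": 0, "ty": 0, "tz": -3.5, "ax": 0, "ay": 0, "az": 0, "claw": 7.5},
    {"tx": 0, "ty": 0, "tz": -3.5, "ax": 0, "ay": 0, "az": 0, "claw": 7.5},
    {"tx": 0, "ty": 0, "tz": -3.5, "ax": 0, "ay": 0, "az": 0, "claw": 7.5},
    {"tx": 0, "ty": 0, "tz": -3.5, "ax": 0, "ay": 0, "az": 0, "claw": 2},
    {"tx": 0, "ty": 0, "tz": 0, "ax": 0, "ay": 0, "az": 0, "claw": 0}
  ]
}}

```text
time_s: 15.82
tcp_pos: [0.4285, 0.3283, 0.2738]
ee_rot: [[-0.085, -0.996, 0.015], [-0.996, 0.085, 0.016], [-0.017, -0.014, -1.0]]
wrist_force: [0.9, 1.1, 0.5]
gripper_width: 0.783
gripper_force: 0.0
```

```bash
cat >> h.py <<'E'
def wp(y,n): return CP+CR@[0,y/1000,n/1000]
E
python3 - <<'E'
from h import *
go(wp(165,150),toolR(CR))
p,d=capture("side");W=cloud("side",d);Q=(W-CP)@CR
m=(abs(Q[...,0])<.012)&(Q[...,1]>.09)&(Q[...,2]>.05)&(Q[...,2]<.14)&(Q[...,1]<.2);q=Q[m];print(len(q),q.min(0),q.max(0),np.percentile(q,[5,50,95],axis=0))
p2,d2=capture("top");W2=cloud("top",d2)
m=(abs(W2[...,0]-.4275)<.08)&(abs(W2[...,1]-.328)<.085)&(W2[...,2]<.03)
print(np.histogram(W2[m][:,2],bins=7,range=(0,.035)))
cv2.imwrite("pics/v4.png",np.hstack([p[130:420,80:340,::-1],p2[130:420,60:200,::-1]]).repeat(2,0).repeat(2,1))
E
```

```text
shift cm [ 16.667 -10.714   2.201] rotvec [0.423 0.04  0.098] rows 4.780691618215722 3.48746869520193 | t 15.8167 F [0.89  1.056 0.494] w 6.816289653488519 0.0
197 [-0.012  0.093  0.07 ] [0.012 0.144 0.118] [[-0.011  0.097  0.076]
 [-0.     0.122  0.093]
 [ 0.01   0.143  0.115]]
(array([1693,  328,  706, 1335,   68,    5,    0]), array([0.   , 0.005, 0.01 , 0.015, 0.02 , 0.025, 0.03 , 0.035]))
```

View pics/v4.png

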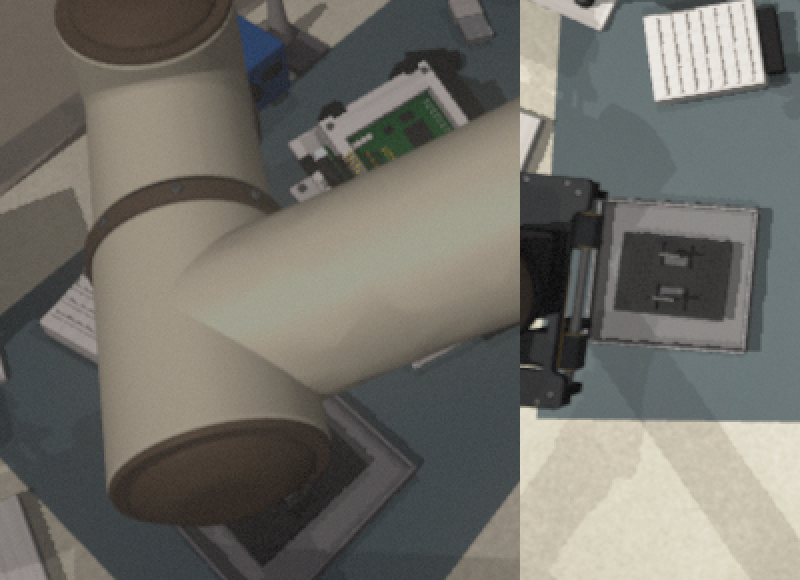

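The top view (right half) shows the cover lying upright in the tray at (675,275), let go. The side view shows the open green board at (410,130). Next, the probe arm.

>>> {"fn": "drive_tool", "kwargs": {
  "rows": [
    {"tx": 0, "ty": 0, "tz": 0, "ax": 0.085, "ay": 0.008, "az": 0.02, "claw": 0},
    {"tx": 0, "ty": 0, "tz": 0, "ax": 0.085, "ay": 0.008, "az": 0.02, "claw": 0},
    {"tx": 0, "ty": 0, "tz": 0, "ax": 0.085, "ay": 0.008, "az": 0.02, "claw": 0},
    {"tx": 0, "ty": 0, "tz": 0, "ax": 0.085, "ay": 0.008, "az": 0.02, "claw": 0},
    {"tx": 0, "ty": 0, "tz": 0, "ax": 0.085, "ay": 0.008, "az": 0.02, "claw": 0},
    {"tx": 0, "ty": 0, "tz": 0, "ax": 0, "ay": 0, "az": 0, "claw": 0},
    {"tx": 0, "ty": 0, "tz": 0, "ax": 0, "ay": 0, "az": 0, "claw": 0}
  ]
}}

```text
time_s: 16.5
tcp_pos: [0.4245, 0.325, 0.2627]
ee_rot: [[-0.189, -0.896, 0.403], [-0.982, 0.165, -0.093], [0.017, -0.413, -0.91]]
wrist_force: [-0.6, 0.4, 1.0]
gripper_width: 0.17
gripper_force: 0.0
```

```bash
python3 - <<'E'
from h import *
go(wp(165,150),toolR(CR))
E
```

```text
shift cm [ 14.994 -11.012   6.622] rotvec [ 0.01  -0.016  0.006] rows 4.735404675344365 0.1571063368231139 | t 16.5 F [-0.637  0.4    1.047] w 1.4813343455057744 0.0
```

>>> {"fn": "drive_tool", "kwargs": {
  "rows": [
    {"tx": 0, "ty": -3, "tz": 0, "ax": 0.005, "ay": -0.008, "az": 0.003, "claw": 0},
    {"tx": 0, "ty": -3, "tz": 0, "ax": 0.005, "ay": -0.008, "az": 0.003, "claw": 0},
    {"tx": 0, "ty": -3, "tz": 0, "ax": 0, "ay": 0, "az": 0, "claw": 0},
    {"tx": 2, "ty": -2, "tz": 1, "ax": 0, "ay": 0, "az": 0, "claw": 0},
    {"tx": 3, "ty": 0, "tz": 1, "ax": 0, "ay": 0, "az": 0, "claw": 0},
    {"tx": 3, "ty": 0, "tz": 1, "ax": 0, "ay": 0, "az": 0, "claw": 0},
    {"tx": 3, "ty": 0, "tz": 1, "ax": 0, "ay": 0, "az": 0, "claw": 0},
    {"tx": 3, "ty": 0, "tz": 1, "ax": 0, "ay": 0, "az": 0, "claw": 0},
    {"tx": 0, "ty": 0, "tz": 0, "ax": 0, "ay": 0, "az": 0, "claw": 0},
    {"tx": 0, "ty": 0, "tz": 0, "ax": 0, "ay": 0, "az": 0, "claw": 0}
  ]
}}

```text
time_s: 17.33
tcp_pos: [0.5186, 0.1642, 0.2649]
ee_rot: [[-0.193, -0.888, 0.417], [-0.981, 0.177, -0.077], [-0.005, -0.424, -0.906]]
wrist_force: [-0.5, 0.3, 0.4]
gripper_width: 0.007
gripper_force: 0.0
```

```bash
python3 - <<'E'
from h import *
go(wp(165,100),toolR(CR))
# waypoints (y,n) for TCP: corner at r=104
for th in np.arange(1.6,-.05,-.2):
    d=np.array([-np.cos(th),np.sin(th)]);e=np.array([np.sin(th),np.cos(th)])
    print(round(th,1),np.array([88,14])+104*d+6*e+[10,0])
E
```

```text
shift cm [1.021 0.177 6.517] rotvec [-0.001  0.003 -0.007] rows 1.5825705815006692 0.060558264746508536 | t 17.3333 F [-0.498  0.343  0.369] w 0.061144723449967034 0.0
1.6 [107.034 117.78 ]
1.4 [ 86.236 117.507]
1.2 [ 65.907 113.106]
1.0 [ 46.857 104.755]
0.8 [29.847 92.785]
0.6 [15.553 77.675]
0.4 [ 4.546 60.026]
0.2 [-2.735 40.542]
0.0 [-6. 20.]
```

>>> {"fn": "drive_tool", "kwargs": {
  "rows": [
    {"tx": 0, "ty": 0.2, "tz": 2.5, "ax": 0, "ay": 0, "az": -0.007, "claw": 0},
    {"tx": 0, "ty": 0, "tz": 2.5, "ax": 0, "ay": 0, "az": 0, "claw": 0},
    {"tx": 0, "ty": 0, "tz": 1.5, "ax": 0, "ay": 0, "az": 0, "claw": 0},
    {"tx": 0, "ty": 0, "tz": 0, "ax": 0, "ay": 0, "az": 0, "claw": 0},
    {"tx": 0, "ty": 0, "tz": 0, "ax": 0, "ay": 0, "az": 0, "claw": 0},
    {"tx": 0.7, "ty": 0, "tz": 0, "ax": 0, "ay": 0, "az": 0, "claw": 0},
    {"tx": 0.7, "ty": 0, "tz": 0, "ax": 0, "ay": 0, "az": 0, "claw": 0},
    {"tx": 0.7, "ty": 0, "tz": 0, "ax": 0, "ay": 0, "az": 0, "claw": 0},
    {"tx": 0.7, "ty": 0, "tz": 0, "ax": 0, "ay": 0, "az": 0, "claw": 0},
    {"tx": 0, "ty": 0, "tz": 0, "ax": 0, "ay": 0, "az": 0, "claw": 0}
  ]
}}

```text
time_s: 18.17
tcp_pos: [0.5387, 0.1339, 0.2067]
ee_rot: [[-0.183, -0.889, 0.421], [-0.983, 0.167, -0.074], [-0.005, -0.427, -0.904]]
wrist_force: [0.7, 1.1, 1.3]
gripper_width: 0.006
gripper_force: 0.7
```

```bash
python3 - <<'E'
from h import *
go(wp(107,112),toolR(CR))
p,d=capture("side");Q=(cloud("side",d)-CP)@CR
cv2.imwrite("pics/s5.png",p[100:320,160:420,::-1].repeat(2,0).repeat(2,1))
E
```

```text
shift cm [ 4.196  0.026 -1.056] rotvec [-0.005  0.007  0.003] rows 1.0376107904957341 0.06818340317694407 | t 18.1667 F [0.653 1.053 1.273] w 0.05634355341409029 0.7292638497892767
```

View pics/s5.png

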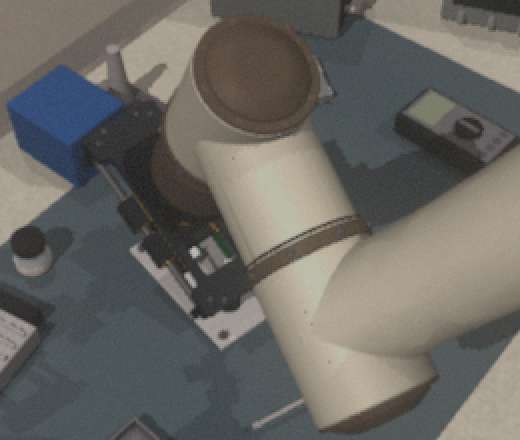

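The side view shows the closed fingers just left of the probe arm, near crop (180,250), and just touching it. Pushing over.

>>> {"fn": "drive_tool", "kwargs": {
  "rows": [
    {"tx": 0.7, "ty": 0, "tz": -0.2, "ax": -0.005, "ay": 0.007, "az": 0.003, "claw": 0},
    {"tx": 0.7, "ty": 0, "tz": -0.2, "ax": 0, "ay": 0, "az": 0, "claw": 0},
    {"tx": 0.7, "ty": 0, "tz": -0.2, "ax": 0, "ay": 0, "az": 0, "claw": 0},
    {"tx": 0.7, "ty": 0, "tz": -0.2, "ax": 0, "ay": 0, "az": 0, "claw": 0},
    {"tx": 0.7, "ty": 0, "tz": -0.2, "ax": 0, "ay": 0, "az": 0, "claw": 0},
    {"tx": 0.7, "ty": 0, "tz": 0, "ax": 0, "ay": 0, "az": 0, "claw": 0},
    {"tx": 0, "ty": 0, "tz": 0, "ax": 0, "ay": 0, "az": 0, "claw": 0},
    {"tx": 0, "ty": 0, "tz": 0, "ax": 0, "ay": 0, "az": 0, "claw": 0}
  ]
}}

```text
time_s: 18.88
tcp_pos: [0.5253, 0.0918, 0.2133]
ee_rot: [[-0.191, -0.892, 0.41], [-0.982, 0.171, -0.085], [0.006, -0.418, -0.908]]
wrist_force: [-0.7, -0.6, 0.3]
gripper_width: 0.002
gripper_force: 0.0
```

```bash
python3 - <<'E'
from h import *
s=sense();print(CR.T@(np.array(s["tcp_pos"])-CP)*1000, CR.T@np.array(s["wrist_force"]))
go(wp(86,114),toolR(CR))
E
```

```text
[ -1.714 105.18  109.947] [-0.364 -0.704  0.479]
shift cm [ 1.92  -0.171 -0.394] rotvec [ 0.005 -0.007 -0.001] rows 0.4718932283891055 0.06407316094510461 | t 18.8833 F [-0.654 -0.591  0.28 ] w 0.018224999215316357 0.0
```

>>> {"fn": "drive_tool", "kwargs": {
  "rows": [
    {"tx": 1, "ty": -0.1, "tz": -0.1, "ax": 0.005, "ay": -0.007, "az": 0, "claw": 0},
    {"tx": 1, "ty": -0.1, "tz": -0.1, "ax": 0, "ay": 0, "az": 0, "claw": 0},
    {"tx": 1, "ty": 0, "tz": 0.1, "ax": 0, "ay": 0, "az": 0, "claw": 0},
    {"tx": 1, "ty": 0, "tz": 0.1, "ax": 0, "ay": 0, "az": 0, "claw": 0},
    {"tx": 0.95, "ty": 0, "tz": 0.35, "ax": 0, "ay": 0, "az": 0, "claw": 0},
    {"tx": 0.95, "ty": 0, "tz": 0.35, "ax": 0, "ay": 0, "az": 0, "claw": 0},
    {"tx": 0.85, "ty": 0, "tz": 0.55, "ax": 0, "ay": 0, "az": 0, "claw": 0},
    {"tx": 0.85, "ty": 0, "tz": 0.55, "ax": 0, "ay": 0, "az": 0, "claw": 0},
    {"tx": 0, "ty": 0, "tz": 0, "ax": 0, "ay": 0, "az": 0, "claw": 0},
    {"tx": 0, "ty": 0, "tz": 0, "ax": 0, "ay": 0, "az": 0, "claw": 0}
  ]
}}

```text
time_s: 19.72
tcp_pos: [0.5209, 0.0157, 0.1977]
ee_rot: [[-0.188, -0.89, 0.416], [-0.982, 0.171, -0.079], [-0.001, -0.423, -0.906]]
wrist_force: [-0.2, 0.6, 0.2]
gripper_width: 0.006
gripper_force: 0.0
```

```bash
python3 - <<'E'
from h import *
s=sense();print(CR.T@(np.array(s["tcp_pos"])-CP)*1000, CR.T@np.array(s["wrist_force"]))
go(wp(15.5,77.7),toolR(CR))
p,d=capture("top");Q=(cloud("top",d)-CP)@CR
cv2.imwrite("pics/t6.png",np.hstack([p[140:280,180:340,::-1],capture("side")[0][140:280,180:340,::-1]]).repeat(2,0).repeat(2,1))
E
```

```text
[ 0.717 29.558 91.582] [-0.202  0.508  0.331]
shift cm [1.407 0.072 1.387] rotvec [-0.001  0.001 -0.001] rows 0.4741132752643738 0.008542596840575862 | t 19.7167 F [-0.222  0.56   0.215] w 0.051427702184380066 0.0
```

View pics/t6.png

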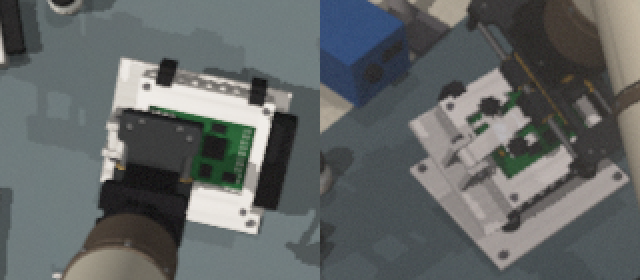

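The side view (right half) shows the probe arm swung over the board, around (500,130), under the fingers. Continue the arc down.

>>> {"fn": "drive_tool", "kwargs": {
  "rows": [
    {"tx": 0.7, "ty": 0, "tz": 0.7, "ax": 0, "ay": 0, "az": 0, "claw": 0},
    {"tx": 0.7, "ty": 0, "tz": 0.7, "ax": 0, "ay": 0, "az": 0, "claw": 0},
    {"tx": 0.55, "ty": 0, "tz": 0.9, "ax": 0, "ay": 0, "az": 0, "claw": 0},
    {"tx": 0.55, "ty": 0, "tz": 0.9, "ax": 0, "ay": 0, "az": 0, "claw": 0},
    {"tx": 0.35, "ty": 0, "tz": 0.95, "ax": 0, "ay": 0, "az": 0, "claw": 0},
    {"tx": 0.35, "ty": 0, "tz": 0.95, "ax": 0, "ay": 0, "az": 0, "claw": 0},
    {"tx": 0.2, "ty": 0, "tz": 0.7, "ax": 0, "ay": 0, "az": 0, "claw": 0},
    {"tx": 0.1, "ty": 0, "tz": 0.5, "ax": 0, "ay": 0, "az": 0, "claw": 0},
    {"tx": 0, "ty": 0, "tz": 0, "ax": 0, "ay": 0, "az": 0, "claw": 0},
    {"tx": 0, "ty": 0, "tz": 0, "ax": 0, "ay": 0, "az": 0, "claw": 0}
  ]
}}

```text
time_s: 20.65
tcp_pos: [0.541, -0.0227, 0.1412]
ee_rot: [[-0.187, -0.89, 0.417], [-0.982, 0.17, -0.077], [-0.002, -0.424, -0.906]]
wrist_force: [0.3, 0.5, -0.2]
gripper_width: 0.002
gripper_force: 0.0
```

```bash
python3 - <<'E'
from h import *
s=sense();print(CR.T@(np.array(s["tcp_pos"])-CP)*1000, CR.T@np.array(s["wrist_force"]))
E
```

```text
[ 1.238 -4.345 28.938] [ 0.098  0.575 -0.242]
```

>>> {"fn": "drive_tool", "kwargs": {
  "rows": [
    {"tx": 0, "ty": 0, "tz": 0.3, "ax": 0, "ay": 0, "az": 0, "claw": 0},
    {"tx": 0, "ty": 0, "tz": 0.3, "ax": 0, "ay": 0, "az": 0, "claw": 0},
    {"tx": 0, "ty": 0, "tz": 0.15, "ax": 0, "ay": 0, "az": 0, "claw": 0},
    {"tx": 0, "ty": 0, "tz": 0, "ax": 0, "ay": 0, "az": 0, "claw": 0}
  ]
}}

```text
time_s: 20.98
tcp_pos: [0.5446, -0.0227, 0.1354]
ee_rot: [[-0.186, -0.889, 0.418], [-0.983, 0.169, -0.077], [-0.003, -0.425, -0.905]]
wrist_force: [-0.2, 0.3, -0.6]
gripper_width: 0.005
gripper_force: 0.0
```

>>> {"fn": "drive_tool", "kwargs": {
  "rows": [
    {"tx": 0, "ty": 0, "tz": 0.15, "ax": 0, "ay": 0, "az": 0, "claw": 0},
    {"tx": 0, "ty": 0, "tz": 0, "ax": 0, "ay": 0, "az": 0, "claw": 0},
    {"tx": 0, "ty": 0, "tz": 0, "ax": 0, "ay": 0, "az": 0, "claw": 0}
  ]
}}

```text
time_s: 21.23
tcp_pos: [0.5451, -0.0227, 0.1345]
ee_rot: [[-0.186, -0.89, 0.416], [-0.983, 0.169, -0.077], [-0.002, -0.423, -0.906]]
wrist_force: [-0.1, -0.6, 0.5]
gripper_width: 0.003
gripper_force: 0.3
```

>>> {"fn": "drive_tool", "kwargs": {
  "rows": [
    {"tx": 0, "ty": 0, "tz": 0.1, "ax": 0, "ay": 0, "az": 0, "claw": 0},
    {"tx": 0, "ty": 0, "tz": 0, "ax": 0, "ay": 0, "az": 0, "claw": 0},
    {"tx": 0, "ty": 0, "tz": 0, "ax": 0, "ay": 0, "az": 0, "claw": 0}
  ]
}}

```text
time_s: 21.48
tcp_pos: [0.5453, -0.0227, 0.1343]
ee_rot: [[-0.186, -0.89, 0.416], [-0.983, 0.169, -0.077], [-0.002, -0.423, -0.906]]
wrist_force: [-4.7, 0.2, 4.4]
gripper_width: 0.006
gripper_force: 3.3
```

The stop is reached near n≈21 mm. One firmer press, then retreat.

>>> {"fn": "drive_tool", "kwargs": {
  "rows": [
    {"tx": 0, "ty": 0, "tz": 0.1, "ax": 0, "ay": 0, "az": 0, "claw": 0},
    {"tx": 0, "ty": 0, "tz": 0, "ax": 0, "ay": 0, "az": 0, "claw": 0},
    {"tx": 0, "ty": 0, "tz": 0, "ax": 0, "ay": 0, "az": 0, "claw": 0},
    {"tx": 0, "ty": 0, "tz": 0, "ax": 0, "ay": 0, "az": 0, "claw": 0}
  ]
}}

```text
time_s: 21.82
tcp_pos: [0.5454, -0.0228, 0.1342]
ee_rot: [[-0.186, -0.89, 0.416], [-0.983, 0.169, -0.077], [-0.002, -0.423, -0.906]]
wrist_force: [-9.0, 2.4, 10.0]
gripper_width: 0.002
gripper_force: 6.7
```

>>> {"fn": "drive_tool", "kwargs": {
  "rows": [
    {"tx": 0, "ty": 0, "tz": -0.5, "ax": 0, "ay": 0, "az": 0, "claw": 0},
    {"tx": 0, "ty": 0, "tz": -2, "ax": 0, "ay": 0, "az": 0, "claw": 0},
    {"tx": 0, "ty": 0, "tz": -3, "ax": 0, "ay": 0, "az": 0, "claw": 0},
    {"tx": 0, "ty": 0, "tz": -3, "ax": 0, "ay": 0, "az": 0, "claw": 0},
    {"tx": 0, "ty": 0, "tz": -3, "ax": 0, "ay": 0, "az": 0, "claw": 0},
    {"tx": 0, "ty": 0, "tz": -3, "ax": 0, "ay": 0, "az": 0, "claw": 0},
    {"tx": 0, "ty": 0, "tz": -3, "ax": 0, "ay": 0, "az": 0, "claw": 0},
    {"tx": 0, "ty": 0, "tz": -2, "ax": 0, "ay": 0, "az": 0, "claw": 0},
    {"tx": 0, "ty": 0, "tz": 0, "ax": 0, "ay": 0, "az": 0, "claw": 0},
    {"tx": 0, "ty": 0, "tz": 0, "ax": 0, "ay": 0, "az": 0, "claw": 0}
  ]
}}

```text
time_s: 22.65
tcp_pos: [0.4696, -0.0088, 0.3053]
ee_rot: [[-0.187, -0.888, 0.421], [-0.982, 0.17, -0.079], [-0.001, -0.428, -0.904]]
wrist_force: [0.5, -0.2, -1.4]
gripper_width: 0.004
gripper_force: 0.0
```

```bash
python3 - <<'E'
from h import *
p,d=capture("side");Q=(cloud("side",d)-CP)@CR
m=(abs(Q[...,0])<.013)&(Q[...,1]>-.02)&(Q[...,1]<.0)&(Q[...,2]>-.02)&(Q[...,2]<.06);q=Q[m]
print("tab n",len(q),np.percentile(q[:,2],[10,50,90]))
m=(abs(Q[...,0])<.013)&(Q[...,1]>-.02)&(Q[...,1]<.08)&(Q[...,2]>.008)&(Q[...,2]<.06);q=Q[m]
k=np.median(q[:,2]);q=q[abs(q[:,2]-k)<.006]; print("slope",len(q),k,np.polyfit(q[:,1],q[:,2],1))
W=cloud("top",capture("top")[1]);m=(abs(W[...,0]-.4275)<.03)&(abs(W[...,1]-.328)<.055)&(W[...,2]<.022)&(W[...,2]>.01)
q=W[m];A=np.c_[q[:,:2],np.ones(len(q))];print("cover plane",np.linalg.lstsq(A,q[:,2],rcond=None)[0],np.median(q[:,2]))
cv2.imwrite("pics/s7.png",p[130:420,80:400,::-1].repeat(2,0).repeat(2,1))
E
```

```text
tab n 98 [0.017 0.02  0.022]
slope 459 0.0195456429308623 [-0.007  0.02 ]
cover plane [ 0.007 -0.003  0.014] 0.016225762741396837
```

View pics/s7.png

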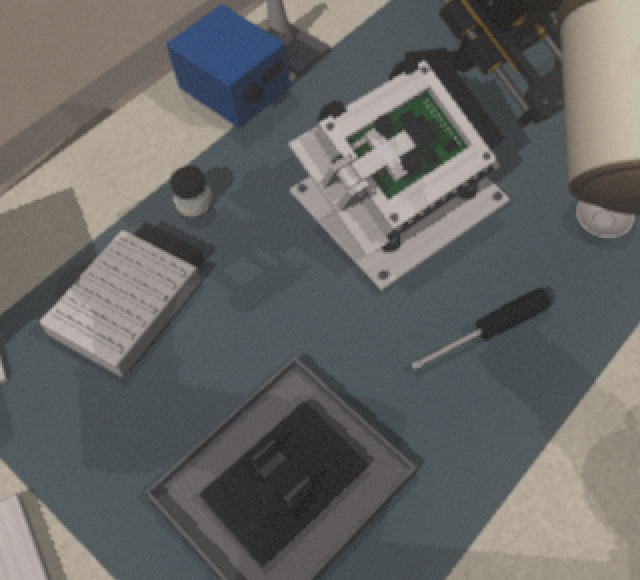

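The picture shows the probe arm flat over the board at (385,155), slope about 0. The cover lies level in the tray at (285,485), and the driver, jar, spare unit and dish look undisturbed. Handing in.

```bash
python3 -c "
from station import *
print(finish_job())"
```

```text
the job is handed in; nothing more can be done
None
```

The cover is unclipped and set down upright and level on the tray floor, the probe arm is fully down on the open board, and the job was handed in at about 23 s of the 67 s allowed; I got no verdict back.

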